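# Shim the test tile in its contact nest and hold it pressed flush

## Robot

A 6-joint arm with a two-finger parallel gripper is mounted at the origin on a cart in front of the work surface, level with it; the furniture and walls round the work are solid. World frame = base frame: x ahead of the robot, y to its left, z up, the work surface at z = 0. Lengths are in mm, angles in rad, forces in N, time in s.
With the tool pointing down it reaches from about 425 to 1125 mm from the base axis. Payload 14.9 kg.
Tool frame: the origin (TCP) lies at the very end of the fingers, on their centre line; the grasp point (between the pads) lies 19 mm behind it (env.grip_point_offset is the distance from the TCP to the grasp point, in mm); y points along the fingers, z is the direction in which the jaws open and shut, and the axes are right-handed (so a half turn about y gives the same grasp; the last joint's range is limited). The gripper opens to 91 mm and grips with 3 to 60 N. Pads are 32 mm wide; open, the fingers measure 118 mm over their backs; the gripper's body (76 mm by 178 mm) begins 60 mm behind the grasp point.
Start: joints at [-0.033, 0.379, 1.734, -0, 1.028, -0.033], TCP at [700.013, -0.006, 213.932] pointing down, gripper open.
Joint ranges: [-2.77, 2.77], [-0.74, 2.19], [0, 2.66], [-1.06, 4.2], [0.31, 2.87], [-3.08, 3.08]. Speed limits (rad/s): [1.89, 1.89, 2.39, 3.14, 3.14, 3.14].

## Interface

Orientations are given as a 3x3 rotation matrix whose columns are the frame's x, y, z axes.
In Python, from cell import env gives the robot as it stands.
- The arm moves only by the shell command python3 -m inch 'ROWS'. ROWS is JSON, a list of rows, each an object with "hand": the finger opening in mm, from 0 to 91.2; "offset": the shift along the world's x, y, z in mm, a list of three; "yaw": the turn about the world's z in degrees. A call has 1 to 8 rows; each row shifts and turns the pose as measured when the row begins; what a row does not reach is not made up. A row lasts 1/10 s, in which the tool goes at most 50 mm and 8.59 degrees, less where a joint would pass 70% of its speed; a pose out of reach is approached as far as the arm can. A call with a gripper value outside its range is refused whole. The fingers move at their own pace and stop on an object; the grip force is fixed at half the most. Time passes only in rows, so rows that do not move let the fingers close. It gives the time, the measured TCP pose, the force and the opening at its end, in the units of the state.
- env.sense(): the state, without advancing time (a new reading comes with each control period).
- env.grab_frame(name): name is "scene" or "side" or "wrist"; returns the picture (384x512x3 uint8, red, green, blue); there is no depth.
- env.camera_model(name): a dict with "K" (3x3 intrinsics, pixels), "position" and "attitude" of the camera in the world. Camera axes: x right, y down, z forward; pixel columns grow to the right and rows downward; lengths in mm; the calibration is good to about 2 mm. A picture is of the moment at which its call begins: read the wrist's pose just before it. camera_model takes no time and is no camera call; for the wrist camera it gives the pose at the moment of the call.
- env.finish_job(): hands the job in, once; it reports no verdict.
The state is a dict: "t": time; "joint_positions": joint angles; "joint_velocities": joint speeds; "tau": joint torques, N m; "eef_pos": TCP position; "eef_rot": TCP orientation; "wrist_force": force on the tool from outside, world axes, zero at the start; "torque": the same for the moment, N m; "gripper_width": finger opening in mm.
Only numpy, scipy, OpenCV 4.12 (cv2) and the standard library are available. Lean on these libraries where they do the work, as an engineer would, in place of code of your own. Each camera call takes 0.05 s, during which the arm holds its last target.

## Task

The white test tile rests on a sprung contact platen in the middle of the dark steel nest, with a square blue stop beside each of its four sides. Take the steel spacer block that stands on the worktop, stand it upright on the nest in the one gap between tile and stop that is wide enough for it (16 mm thickness across the gap, in line with the middle of the stop), and let go of it. Then press the tile straight down with the gripper's fingers until it lies flat on the nest with its top flush with the stops, and finish while still holding it pressed there; leave the vial, the weight and the resistor box where they stand.

Things in the scene. Friction and masses are not known exactly. Their poses are not given: they have to be found in the camera images.
- nest: dark steel base plate 180 x 180 x 12 mm, fixed to the worktop; origin at the centre of its underside, x and y parallel to its sides, z up; its top face is at z = 12 mm
- tile_center (a point): centre of the white ceramic test tile, 60 x 60 x 10 mm with a flat copper pad on top, loose, about 100 g, its sides parallel to the nest's within about 1 degree; it rests on a 36 mm square sprung platen that holds it 5 mm above the nest's top face (tile top then 27 mm above the worktop, 22 mm when pressed flat). The spring starts at about 4 N and needs about 9 N when the tile is flat; the platen comes up again when let go
- stop_20_top (a point): top centre of the square blue edge stop 20 x 20 mm, 10 mm high, fixed on the nest's top face, its sides parallel to the nest's; its centre lies 59.5 mm from the nest's middle, straight out from one side of the tile (which side varies), leaving a gap of about 19.5 mm to the tile: the only gap that takes the spacer
- stop_34_top (a point): top centre of the square blue edge stop 34 x 34 mm, 10 mm high, fixed on the nest's top face, its sides parallel to the nest's; its centre lies 59.5 mm from the nest's middle, straight out from one side of the tile (which side varies), leaving a gap of about 12.5 mm to the tile
- stop_40_top (a point): top centre of the square blue edge stop 40 x 40 mm, 10 mm high, fixed on the nest's top face, its sides parallel to the nest's; its centre lies 59.5 mm from the nest's middle, straight out from one side of the tile (which side varies), leaving a gap of about 9.5 mm to the tile
- stop_46_top (a point): top centre of the square blue edge stop 46 x 46 mm, 10 mm high, fixed on the nest's top face, its sides parallel to the nest's; its centre lies 59.5 mm from the nest's middle, straight out from one side of the tile (which side varies), leaving a gap of about 6.5 mm to the tile
- spacer_center (a point): centre of the plain steel spacer block, 20 x 16 x 50 mm, about 125 g, loose, standing upright on the worktop (centre 25 mm up); its own y axis is the 50 mm length and points up, x is the 20 mm width, z the 16 mm thickness (the one that must lie across the gap)
- vial_center (a point): centre of a small sample vial with a white cap, 24 mm diameter, 60 mm high, upright; leave it alone
- weight_center (a point): centre of a brass-coloured calibration weight, 27 mm diameter, 42 mm high; leave it alone
- resistor_center (a point): centre of the black body of a resistor box, 46 x 66 x 30 mm, two binding posts rising to 48 mm; leave it alone

How it is judged:
By the outcome, as a careful person would: the job done as asked, in the order asked, and still so for the second after the job is handed in, while the arm keeps its last pose, push and grip.
It also fails if it takes over 45 s, if anything falls off the work surface, if the arm or the gripper's body presses on something with over 40 N, if the wrist force passes 120 N, or if a joint passes its speed limit or range.

## Working session

There is one attempt and no reset: what is moved stays moved. The work goes in short steps, Python scripts to look and compute and a shell command to move; the robot and the scene stay as the last step left them, time stands still between calls to the robot, and variables do not carry over. Pictures are saved under pics/ and viewed, and the job is handed in when it is done.

```bash
ls; mkdir -p pics; python3 - <<'E'
from cell import env
import cv2
s=env.sense();print(s)
for n in("scene","side","wrist"):
    m=env.camera_model(n);print(n,m)
    cv2.imwrite(f"pics/{n}0.png",cv2.cvtColor(env.grab_frame(n),cv2.COLOR_RGB2BGR))
E
```

```text
pics
{'t': 0.0, 'joint_positions': array([-3.33360859e-02,  3.79390530e-01,  1.73477544e+00,  3.62563785e-05,
        1.02849220e+00, -3.33059481e-02]), 'joint_velocities': array([ 8.71188709e-05, -1.09510063e-03,  5.04056386e-04,  3.61253767e-04,
        6.80218027e-04,  2.70211949e-04]), 'tau': array([ 6.45993277e-04, -7.63727903e+01, -4.34372771e+01,  6.49972307e-02,
        4.23743343e-02, -1.55693674e-04]), 'eef_pos': array([ 6.99609563e+02, -9.58412826e-03,  2.13303508e+02]), 'eef_rot': array([[-4.89019857e-05, -1.06388406e-03,  9.99999433e-01],
       [-9.99999997e-01,  6.65505148e-05, -4.88312112e-05],
       [-6.64985263e-05, -9.99999432e-01, -1.06388732e-03]]), 'wrist_force': array([-0.19017624,  0.33745192,  0.34355461]), 'torque': array([-0.00831514, -0.04763335,  0.00783693]), 'gripper_width': 91.38908658067336}
scene {'K': array([[405.72028386,   0.        , 252.05061861],
       [  0.        , 405.72028386, 197.37439892],
       [  0.        ,   0.        ,   1.        ]]), 'position': array([ -41.34924075, -453.87101148,  589.08745552]), 'attitude': array([[ 0.6673710
[... 238 characters left out ...]
],
       [  0.        ,   0.        ,   1.        ]]), 'position': array([-34.0885507 , 825.82921691, 528.80568261]), 'attitude': array([[-0.81714941, -0.24999524,  0.51939313],
       [-0.57640791,  0.36150813, -0.73284772],
       [-0.00455639, -0.89822839, -0.43950539]])}
wrist {'K': array([[329.51290243,   0.        , 255.31354495],
       [  0.        , 329.51290243, 194.78466207],
       [  0.        ,   0.        ,   1.        ]]), 'position': array([700.92790133,  81.78640689, 384.3563784 ]), 'attitude': array([[ 9.99997098e-01,  1.57238450e-03, -1.82517013e-03],
       [ 9.71375530e-04, -9.56479500e-01, -2.91797913e-01],
       [-2.20455633e-03,  2.91795293e-01, -9.56478252e-01]])}
```

View pics/scene0.png

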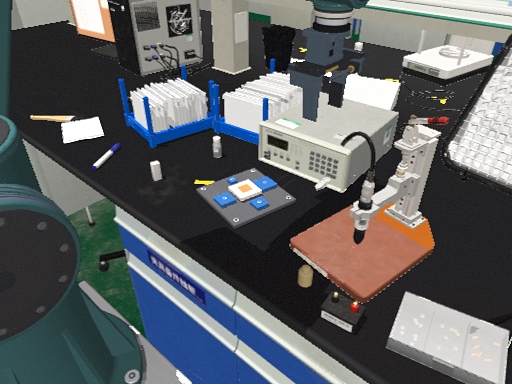

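View pics/side0.png

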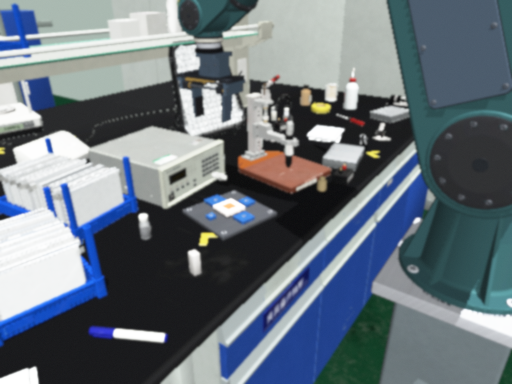

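View pics/wrist0.png

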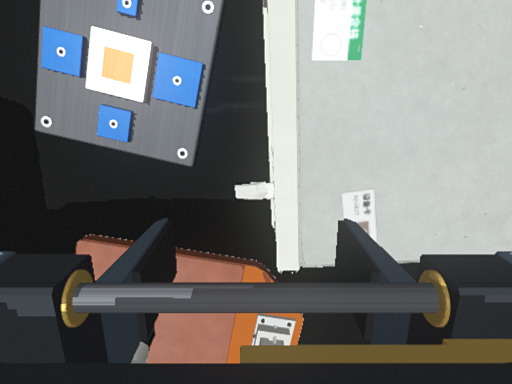

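The nest is at about (246,195) in the scene view and the spacer is the white block at about (155,170). In the wrist view the tile is at (118,65). The wrist view also shows four stops: small ones above and below, larger ones left and right.

```bash
cat > h.py <<'E'
import numpy as np, cv2
def ray(m,uv,z):
    d=m["attitude"]@(np.linalg.inv(m["K"])@np.array([uv[0],uv[1],1.0]))
    p=m["position"]; return p+d*(z-p[2])/d[2]
def proj(m,P):
    c=m["attitude"].T@(np.array(P,float)-m["position"]); q=m["K"]@c; return q[:2]/q[2]
def crop(src,dst,x,y,w,h,k):
    im=cv2.imread(src)[y:y+h,x:x+w]; cv2.imwrite(dst,cv2.resize(im,None,fx=k,fy=k,interpolation=cv2.INTER_CUBIC))
E
python3 - <<'E'
from h import *
crop("pics/scene0.png","pics/s1.png",135,130,170,100,4)
crop("pics/side0.png","pics/d1.png",130,180,150,100,5)
crop("pics/wrist0.png","pics/w1.png",20,0,220,180,3)
E
```

```text
(no output)
```

View pics/s1.png

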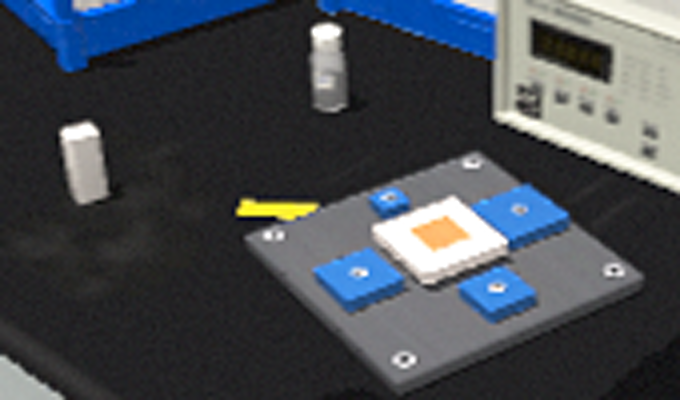

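View pics/d1.png

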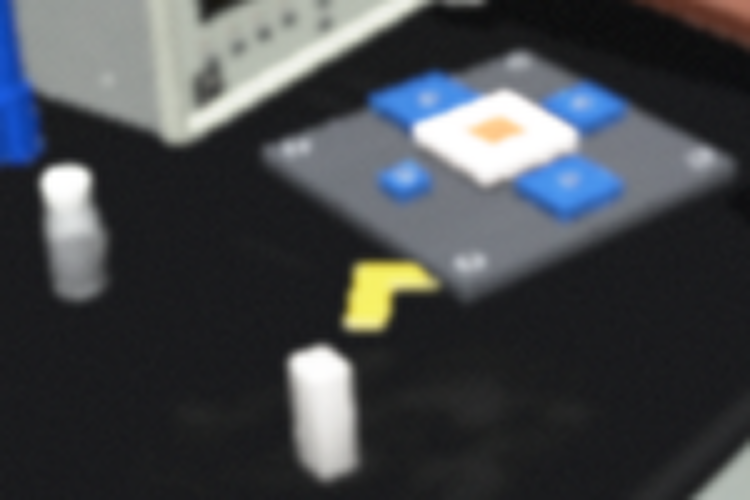

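View pics/w1.png

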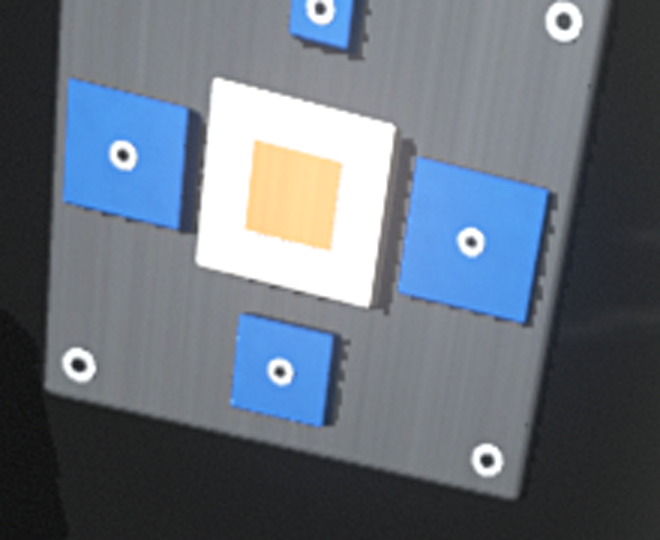

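```bash
python3 - <<'E'
from h import *
from cell import env
np.set_printoptions(precision=1,suppress=True)
w=env.camera_model("wrist");s=env.camera_model("scene");d=env.camera_model("side")
f=lambda p:np.array(p)/3+[20,0]
st={k:ray(w,f(p),22) for k,p in dict(s20=(320,9),l=(123,155),r=(471,241),b=(280,372)).items()}
for k in st: print(k,st[k])
t=[ray(w,f(p),27) for p in((215,79),(395,124),(372,307),(197,266))]
print("tile",np.mean(t,0),[np.linalg.norm(t[i]-t[i-1]) for i in range(4)])
print("opp",np.linalg.norm(st['l']-st['r']),np.linalg.norm(st['s20']-st['b']))
v=st['r']-st['l'];print(np.degrees(np.arctan2(v[1],v[0])));v=st['s20']-st['b'];print(np.degrees(np.arctan2(v[1],v[0])))
g=lambda p:np.array(p)/4+[135,130]; h=lambda p:np.array(p)/5+[130,180]
print("spacer top",ray(s,g((81,130)),50),ray(d,h((322,365)),50))
print("tile scene",ray(s,g((440,234)),27),ray(d,h((497,130)),27))
print("s20 scene",ray(s,g((390,197)),22),ray(d,h((405,178)),22))
print("vial cap",ray(s,g((326,32)),60),ray(d,h((66,180)),60))
E
```

```text
s20 [574.4 167.   22. ]
l [502.6 123.   22. ]
r [618.7  95.6  22. ]
b [546.9  50.9  22. ]
tile [561.3 109.5  27. ] [np.float64(60.08791463580165), np.float64(59.27560198243791), np.float64(59.88726779242455), np.float64(60.545756022053276)]
opp 119.29253418573208 119.27928235612622
-13.300869639030251
76.6556869176642
spacer top [467.3 342.1  50. ] [461.2 343.   50. ]
tile scene [558.6 109.6  27. ] [554.8 111.1  27. ]
s20 scene [573.6 167.   22. ] [567.3 170.5  22. ]
vial cap [655.6 307.6  60. ] [651.8 311.8  60. ]
```

The 20 mm stop is on the +y side. The wrist measurements agree with the given sizes: opposite stops are 119.3 mm apart against 119, and the nest yaw is −13.3°. Next I'll move over to look at the spacer.

```bash
python3 -m inch '[{"hand":91,"offset":[-33,34,0],"yaw":0},{"hand":91,"offset":[-33,34,0],"yaw":0},{"hand":91,"offset":[-33,34,0],"yaw":0},{"hand":91,"offset":[-33,34,0],"yaw":0},{"hand":91,"offset":[-33,34,0],"yaw":0},{"hand":91,"offset":[-33,34,0],"yaw":0},{"hand":91,"offset":[-33,34,0],"yaw":0},{"hand":91,"offset":[0,0,0],"yaw":0}]'
python3 - <<'E'
from h import *
from cell import env
s=env.sense();m=env.camera_model("wrist")
im=env.grab_frame("wrist");cv2.imwrite("pics/w2.png",cv2.cvtColor(im,cv2.COLOR_RGB2BGR))
np.save("m2.npy",m,allow_pickle=True)
print(s["eef_pos"],proj(m,(464,342,50)))
E
```

```text
t: 0.95
eef_pos: [458.6, 243.2, 211.6]
eef_rot: [[-0.004, -0.002, 1.0], [-1.0, -0.0, -0.004], [0.0, -1.0, -0.002]]
wrist_force: [0.1, -0.1, 0.2]
gripper_width: 90.7
[458.63516633 243.18247535 211.62013697] [260.18413752  75.44672467]
```

View pics/w2.png

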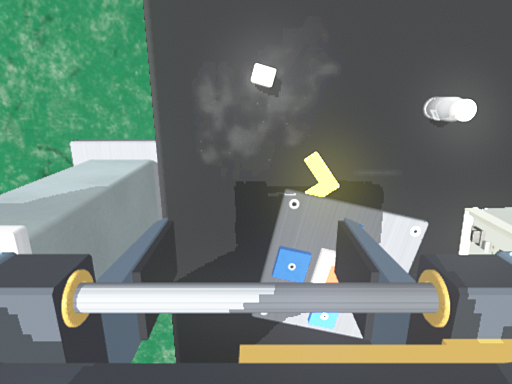

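```bash
python3 - <<'E'
from h import *
crop("pics/w2.png","pics/w2c.png",235,50,60,50,12)
E
```

```text
(no output)
```

View pics/w2c.png

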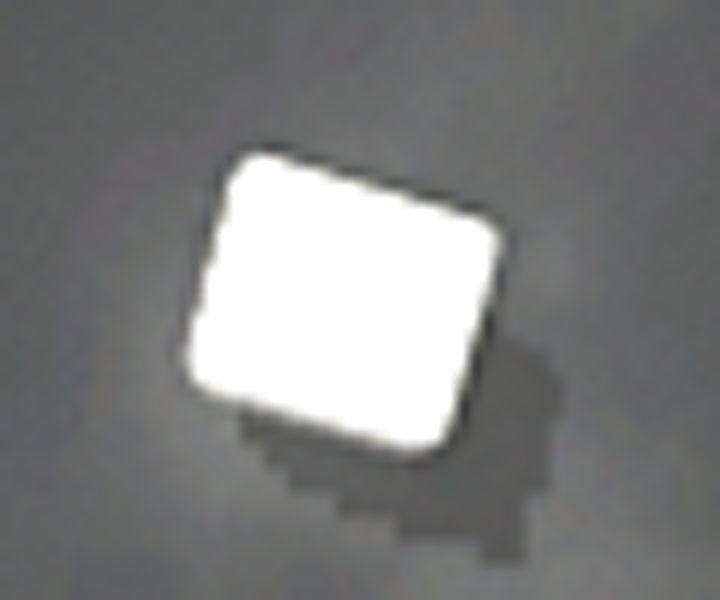

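```bash
python3 - <<'E'
from h import *
np.set_printoptions(precision=1,suppress=True)
m=np.load("m2.npy",allow_pickle=True).item()
P=[ray(m,np.array(c)/12+[234.5,49.5]+0.04,50) for c in((238,150),(500,222),(448,452),(190,380))]
print(np.mean(P,0),[np.linalg.norm(P[i]-P[(i+1)%4]) for i in range(4)])
for i in range(4):
    v=P[(i+1)%4]-P[i];print(np.degrees(np.arctan2(v[1],v[0])))
print(m["position"])
f=lambda u:ray(m,u,12)
print("vial",ray(m,(465,110),60))
im=cv2.imread("pics/w2.png")
crop("pics/w2.png","pics/w2d.png",240,180,190,150,4)
E
```

```text
[466.9 342.7  50. ] [np.float64(21.2778192413772), np.float64(17.630457972457503), np.float64(21.31560701871783), np.float64(17.46529013887298)]
-14.52113316376107
-102.7272391401943
165.03772726409326
77.16778217780005
[460.4 325.  382.6]
vial [657.9 310.1  60. ]
```

View pics/w2d.png

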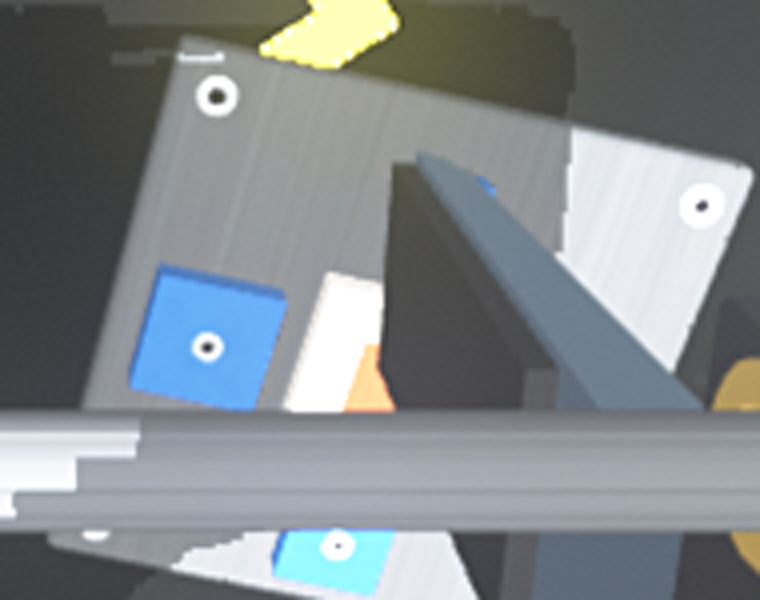

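The spacer centre is (466.9, 342.7) with its width axis at about −13.7°, already parallel to the nest (−13.3°). I'll turn the jaws to close across its thickness.

```bash
python3 -m inch '[{"hand":91,"offset":[1,12,-10],"yaw":8.5},{"hand":91,"offset":[1,12,-10],"yaw":8.5},{"hand":91,"offset":[1,12,-10],"yaw":8.5},{"hand":91,"offset":[1,12,-10],"yaw":8.5},{"hand":91,"offset":[1,12,-10],"yaw":8.5},{"hand":91,"offset":[1,12,-10],"yaw":8.5},{"hand":91,"offset":[1,12,-10],"yaw":8.5},{"hand":91,"offset":[1,12,-10],"yaw":8.5}]'
python3 -m inch '[{"hand":91,"offset":[0,0,0],"yaw":8.4},{"hand":91,"offset":[0,0,0],"yaw":0}]'
```

```text
t: 1.8
eef_pos: [475.8, 336.6, 129.8]
eef_rot: [[0.931, 0.002, 0.365], [-0.365, 0.002, 0.931], [0.001, -1.0, 0.002]]
wrist_force: [0.4, -0.6, 0.5]
gripper_width: 90.9
t: 2.0
eef_pos: [477.3, 336.0, 127.9]
eef_rot: [[0.976, -0.0, 0.219], [-0.219, 0.001, 0.976], [-0.0, -1.0, 0.001]]
wrist_force: [0.1, 0.4, -0.6]
gripper_width: 91.0
```

```bash
python3 -m inch '[{"hand":91,"offset":[-10,6.5,-10],"yaw":-0.8},{"hand":91,"offset":[0,0,0],"yaw":0}]'
python3 - <<'E'
from h import *
from cell import env
s=env.sense();m=env.camera_model("wrist")
im=env.grab_frame("wrist");cv2.imwrite("pics/w3.png",cv2.cvtColor(im,cv2.COLOR_RGB2BGR))
np.save("m3.npy",m,allow_pickle=True)
print(s["eef_pos"],s["eef_rot"][:,2],proj(m,(466.9,342.7,50)),proj(m,s["eef_pos"]))
E
```

```text
t: 2.2
eef_pos: [467.6, 341.9, 116.9]
eef_rot: [[0.97, -0.0, 0.243], [-0.243, 0.001, 0.97], [-0.001, -1.0, 0.001]]
wrist_force: [-0.2, -0.1, -0.3]
gripper_width: 91.0
[467.58857561 341.8699461  116.90520114] [2.43065426e-01 9.70009584e-01 7.77815016e-04] [257.18586394 205.43192466] [256.71257382 244.64288932]
```

View pics/w3.png

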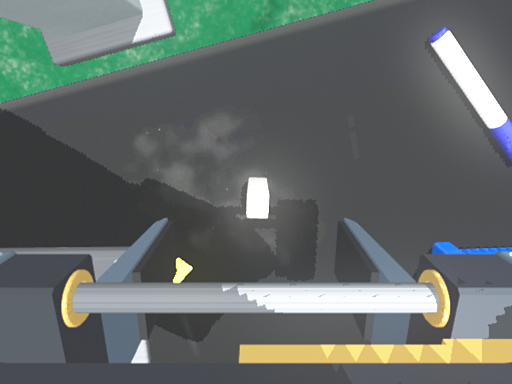

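```bash
python3 - <<'E'
from h import *
crop("pics/w3.png","pics/w3c.png",232,165,60,60,10)
m=np.load("m3.npy",allow_pickle=True).item()
c,s=np.cos(np.radians(-13.5)),np.sin(np.radians(-13.5))
for z in(50,0):
  for a,b in((10,8),(10,-8),(-10,-8),(-10,8)):
    q=proj(m,(466.9+c*a-s*b,342.7+s*a+c*b,z));print(z,a,b,np.round((q-[231.5,164.5])*10))
E
```

```text
50 10 8 [362. 531.]
50 10 -8 [154. 533.]
50 -10 -8 [150. 284.]
50 -10 8 [362. 283.]
0 10 8 [342. 337.]
0 10 -8 [167. 338.]
0 -10 -8 [164. 126.]
0 -10 8 [342. 125.]
```

View pics/w3c.png

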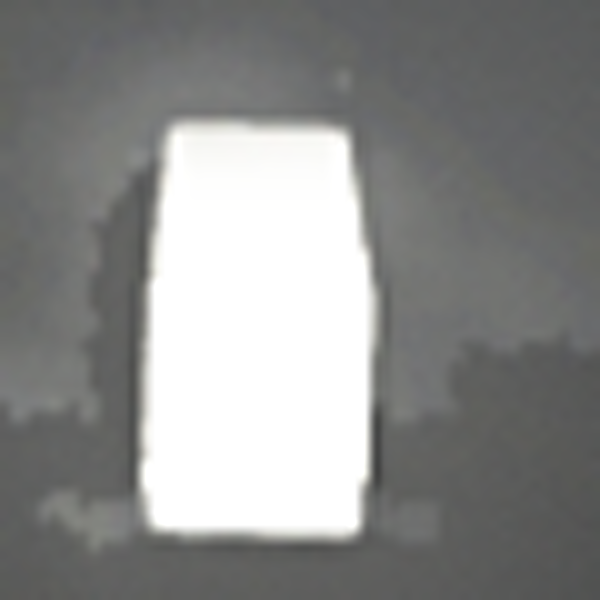

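The predicted outline matches the spacer to within about 0.5 mm. I'll descend to TCP z of about 22 and grip.

```bash
python3 -m inch '[{"hand":91,"offset":[-0.4,0.5,-35],"yaw":0},{"hand":91,"offset":[-0.4,0.4,-35],"yaw":0},{"hand":91,"offset":[0,0,-20],"yaw":0},{"hand":91,"offset":[0,0,0],"yaw":0}]'
```

```text
t: 2.65
eef_pos: [469.2, 343.5, 27.1]
eef_rot: [[0.968, 0.005, 0.251], [-0.251, 0.004, 0.968], [0.004, -1.0, 0.005]]
wrist_force: [0.2, -0.9, 0.1]
gripper_width: 90.9
```

```bash
python3 -m inch '[{"hand":91,"offset":[-2.2,-0.8,-4],"yaw":0.8},{"hand":91,"offset":[0,0,0],"yaw":0}]'
```

```text
t: 2.85
eef_pos: [467.4, 342.9, 24.2]
eef_rot: [[0.971, 0.006, 0.238], [-0.238, 0.005, 0.971], [0.004, -1.0, 0.006]]
wrist_force: [-0.2, 0.2, 0.5]
gripper_width: 91.2
```

```bash
python3 -m inch '[{"hand":50,"offset":[0,0,-1],"yaw":0},{"hand":24,"offset":[0,0,-1],"yaw":0},{"hand":12,"offset":[0,0,0],"yaw":0},{"hand":8,"offset":[0,0,0],"yaw":0},{"hand":8,"offset":[0,0,0],"yaw":0},{"hand":8,"offset":[0,0,0],"yaw":0}]'
```

```text
t: 3.45
eef_pos: [469.3, 344.1, 25.6]
eef_rot: [[0.971, 0.01, 0.238], [-0.238, 0.008, 0.971], [0.008, -1.0, 0.01]]
wrist_force: [-0.2, 1.0, -0.3]
gripper_width: 45.9
```

```bash
python3 -m inch '[{"hand":8,"offset":[0,0,0],"yaw":0},{"hand":8,"offset":[0,0,0],"yaw":0},{"hand":8,"offset":[0,0,0],"yaw":0},{"hand":8,"offset":[0,0,0],"yaw":0}]'
```

```text
t: 3.85
eef_pos: [469.3, 344.1, 25.6]
eef_rot: [[0.971, 0.01, 0.238], [-0.239, 0.008, 0.971], [0.008, -1.0, 0.01]]
wrist_force: [0.3, -0.1, 0.4]
gripper_width: 15.9
```

```bash
python3 -m inch '[{"hand":8,"offset":[0,0,25],"yaw":0},{"hand":8,"offset":[0,0,35],"yaw":0},{"hand":8,"offset":[17,-32,10],"yaw":0},{"hand":8,"offset":[20,-40,0],"yaw":0},{"hand":8,"offset":[20,-40,0],"yaw":0},{"hand":8,"offset":[20,-40,0],"yaw":0},{"hand":8,"offset":[10,-20,0],"yaw":0},{"hand":8,"offset":[0,0,0],"yaw":0}]'
```

```text
t: 4.65
eef_pos: [558.0, 165.7, 98.1]
eef_rot: [[0.972, 0.01, 0.235], [-0.235, 0.007, 0.972], [0.009, -1.0, 0.009]]
wrist_force: [-0.6, 0.5, -2.2]
gripper_width: 15.8
```

```bash
python3 -m inch '[{"hand":8,"offset":[13,-18,0],"yaw":0},{"hand":8,"offset":[0,0,0],"yaw":0}]'
python3 - <<'E'
from h import *
from cell import env
m=env.camera_model("wrist")
im=env.grab_frame("wrist");cv2.imwrite("pics/w4.png",cv2.cvtColor(im,cv2.COLOR_RGB2BGR))
np.save("m4.npy",m,allow_pickle=True)
cv2.imwrite("pics/s4.png",cv2.cvtColor(env.grab_frame("scene"),cv2.COLOR_RGB2BGR))
cv2.imwrite("pics/d4.png",cv2.cvtColor(env.grab_frame("side"),cv2.COLOR_RGB2BGR))
a=cv2.resize(cv2.imread("pics/s4.png")[120:240,170:310],None,fx=2.8,fy=2.8,interpolation=2)
b=cv2.resize(cv2.imread("pics/d4.png")[130:250,165:305],None,fx=2.8,fy=2.8,interpolation=2)
cv2.imwrite("pics/sd4.png",np.hstack([a,b]))
E
```

```text
t: 4.85
eef_pos: [570.8, 147.3, 97.9]
eef_rot: [[0.972, 0.01, 0.236], [-0.236, 0.007, 0.972], [0.008, -1.0, 0.009]]
wrist_force: [-0.7, 0.5, -0.6]
gripper_width: 15.7
```

View pics/w4.png

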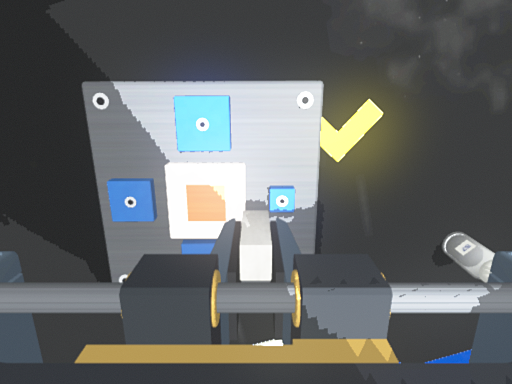

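View pics/sd4.png

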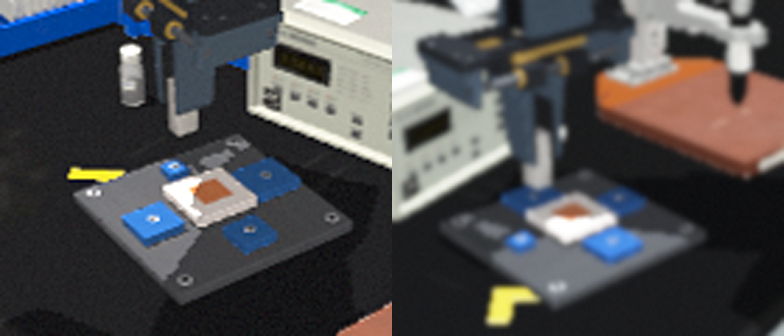

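The spacer is held upright above the nest. In the wrist view it appears at (257,240), the tile at (206,200) and stop 20 at (282,200). I'll enlarge this view for finer measurement.

```bash
python3 - <<'E'
from h import *
crop("pics/w4.png","pics/w4c.png",150,150,170,135,4.6)
E
```

```text
(no output)
```

View pics/w4c.png

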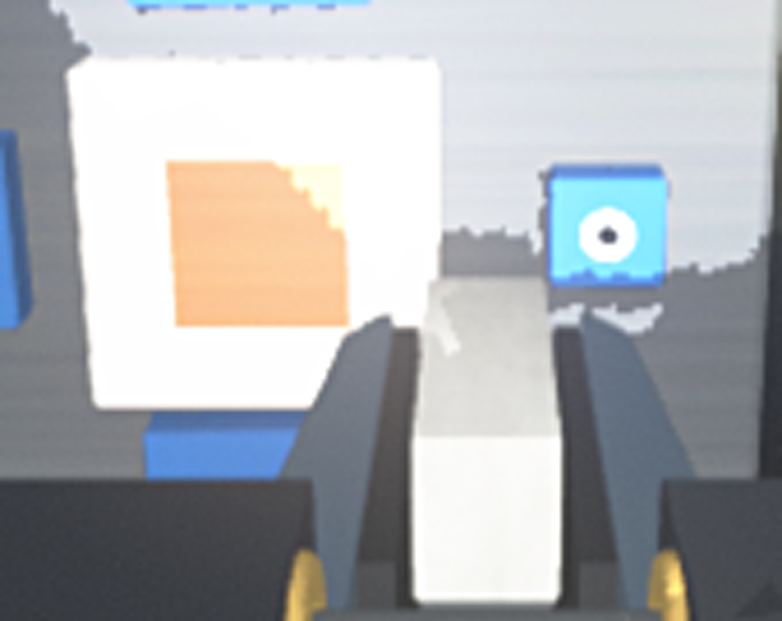

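```bash
python3 - <<'E'
from h import *
np.set_printoptions(precision=1,suppress=True)
m=np.load("m4.npy",allow_pickle=True).item()
f=lambda p:np.array(p)/4.6+[149.6,149.6]
th=np.radians(-13.3);ex=np.array([np.cos(th),np.sin(th)]);ey=np.array([-np.sin(th),np.cos(th)])
N=np.array([560.65,109.1])
def rel(p,z):
    q=ray(m,f(p),z);return np.array([(q[:2]-N)@ex,(q[:2]-N)@ey]),q[:2]
for n,p,z in[("stop20c",(608,236),22),("tl",(550,182),22),("tr",(665,180),22),("br",(665,284),22),("bl",(550,284),22),
 ("tileTL",(88,60),27),("tileBL",(95,408),27),("tileLmid",(80,240),27),("tileRtop",(440,62),27),("tileRtop@17",(440,62),17),("tileR",(440,220),27),
 ("blk bl",(430,280),72.3),("blk br",(548,280),72.3),("blk tl",(413,437),122.3),("blk tr",(562,437),122.3)]:
    print(n,*rel(p,z))
g=lambda u:ray(m,u,22)
for n,u in dict(s34=(202.5,124.5),s46=(130.5,202)).items():
    q=g(u);print(n,(q[:2]-N)@ex,(q[:2]-N)@ey)
a,b=ray(m,(100.5,101),12),ray(m,(305.5,100),12);v=a-b;print(np.degrees(np.arctan2(v[1],v[0]))-90, np.linalg.norm(v))
# s34 and s46? angle between s46 (−y') and s20
v=ray(m,f((608,236)),22)-g((130.5,202));print("yaw",np.degrees(np.arctan2(v[1],v[0]))-90,np.linalg.norm(v))
E
```

```text
stop20c [ 0.3 60.2] [574.8 167.6]
tl [-9.4 50.2] [563.1 160.1]
tr [-9.6 69.7] [567.4 179.1]
br [ 9.2 70.2] [585.7 175.3]
bl [ 9.  50.3] [581. 156.]
tileTL [-32.  -24.8] [523.8  92.3]
tileBL [ 29.4 -28.7] [582.7  74.4]
tileLmid [ -1.3 -28.7] [552.7  81.5]
tileRtop [-31.2  32. ] [537.6 147.4]
tileRtop@17 [-29.1  31.7] [539.6 146.7]
tileR [-4.4 31.6] [563.7 140.9]
blk bl [-10.3  31.3] [557.9 141.9]
blk br [-10.1  47.5] [561.7 157.6]
blk tl [-10.9  30.8] [557.2 141.6]
blk tr [-10.7  46.6] [561.  156.9]
s34 -59.153220007766585 0.9500579368367327
s46 0.285437205243399 -58.72869829769846
-193.35427303481242 152.96979324403114
yaw -13.32728737758687 118.91901621277442
```

```bash
python3 -m inch '[{"hand":8,"offset":[0.7,1,-20],"yaw":0},{"hand":8,"offset":[0,0,-20],"yaw":0},{"hand":8,"offset":[0,0,0],"yaw":0}]'
```

```text
t: 5.3
eef_pos: [568.8, 152.6, 57.1]
eef_rot: [[0.973, 0.009, 0.232], [-0.232, 0.007, 0.973], [0.007, -1.0, 0.009]]
wrist_force: [-0.4, 0.4, -1.1]
gripper_width: 15.7
```

```bash
python3 -m inch '[{"hand":8,"offset":[2.7,-4.3,0],"yaw":0},{"hand":8,"offset":[0,0,0],"yaw":0}]'
```

```text
t: 5.5
eef_pos: [571.4, 149.2, 57.9]
eef_rot: [[0.973, 0.009, 0.231], [-0.231, 0.007, 0.973], [0.007, -1.0, 0.009]]
wrist_force: [0.4, -0.1, -0.2]
gripper_width: 15.8
```

```bash
python3 -m inch '[{"hand":8,"offset":[0.1,-1,-1],"yaw":0},{"hand":8,"offset":[0,0,0],"yaw":0}]'
python3 - <<'E'
from h import *
from cell import env
m=env.camera_model("wrist")
im=env.grab_frame("wrist");cv2.imwrite("pics/w5.png",cv2.cvtColor(im,cv2.COLOR_RGB2BGR))
np.save("m5.npy",m,allow_pickle=True)
crop("pics/w5.png","pics/w5c.png",130,120,200,150,4)
E
```

```text
t: 5.7
eef_pos: [572.2, 148.4, 58.3]
eef_rot: [[0.973, 0.011, 0.231], [-0.231, 0.007, 0.973], [0.009, -1.0, 0.01]]
wrist_force: [-0.0, 0.3, -2.0]
gripper_width: 15.9
```

View pics/w5c.png

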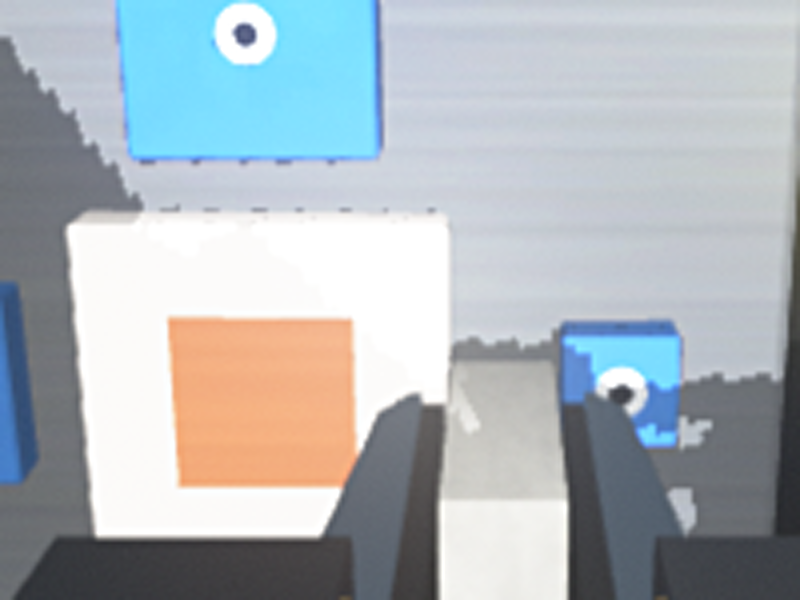

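```bash
cat > rel.py <<'E'
from h import *
np.set_printoptions(precision=1,suppress=True)
th=np.radians(-13.3);ex=np.array([np.cos(th),np.sin(th)]);ey=np.array([-np.sin(th),np.cos(th)])
N=np.array([560.65,109.1])
def rel(m,u,z):
    q=ray(m,u,z);return np.array([(q[:2]-N)@ex,(q[:2]-N)@ey])
E
python3 - <<'E'
from rel import *
m=np.load("m5.npy",allow_pickle=True).item()
f=lambda p:np.array(p)/4+[129.6,119.6]
for n,p,z in[("stopTL",(561,336),22),("stopTR",(682,336),22),("stopc",(620,394),22),("s34",(245,34),22),("tileTR",(448,228),27),("tileR",(450,380),27),("tileTL",(68,228),27),("tileL",(85,400),27),
 ("blk bl",(450,362),32.7),("blk br",(556,362),32.7),("blk tl",(438,500),82.7),("blk tr",(568,500),82.7)]:
    print(n,rel(m,f(p),z))
E
```

```text
stopTL [-10.1  50. ]
stopTR [-10.   70.1]
stopc [ 0.3 60.1]
s34 [-59.4   0.6]
tileTR [-29.8  31.7]
tileR [-4.2 31.7]
tileTL [-29.9 -28. ]
tileL [ -0.9 -28. ]
blk bl [-9.4 31.9]
blk br [-9.4 48.7]
blk tl [-9.8 32. ]
blk tr [-9.8 47.8]
```

```bash
python3 -m inch '[{"hand":8,"offset":[-0.3,0.6,-3],"yaw":0},{"hand":8,"offset":[0,0,-3],"yaw":0},{"hand":8,"offset":[0,0,0],"yaw":0}]'
```

```text
t: 6.05
eef_pos: [572.2, 149.1, 52.6]
eef_rot: [[0.973, 0.012, 0.231], [-0.231, 0.008, 0.973], [0.01, -1.0, 0.01]]
wrist_force: [0.2, 0.1, -1.9]
gripper_width: 16.0
```

```bash
python3 -m inch '[{"hand":8,"offset":[-0.2,0,-4],"yaw":0},{"hand":8,"offset":[0,0,0],"yaw":0}]'
```

```text
t: 6.25
eef_pos: [571.9, 149.1, 48.0]
eef_rot: [[0.973, 0.012, 0.231], [-0.231, 0.008, 0.973], [0.01, -1.0, 0.01]]
wrist_force: [0.4, -1.0, -1.4]
gripper_width: 16.0
```

```bash
python3 - <<'E'
from h import *
from cell import env
m=env.camera_model("wrist")
im=env.grab_frame("wrist");cv2.imwrite("pics/w6.png",cv2.cvtColor(im,cv2.COLOR_RGB2BGR))
np.save("m6.npy",m,allow_pickle=True)
crop("pics/w6.png","pics/w6c.png",220,190,80,60,9)
E
```

```text
(no output)
```

View pics/w6c.png

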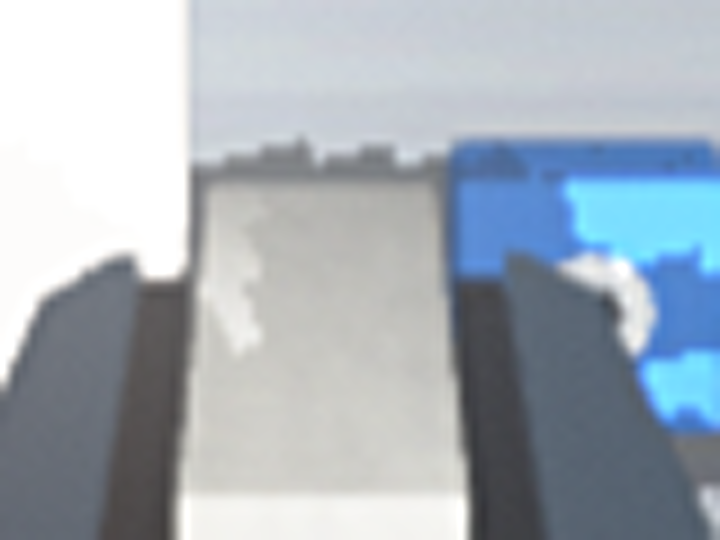

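The block enters the gap with clearance on both sides (tile edge at col 188, block 200–443, stop 450). I'll keep lowering.

```bash
python3 -m inch '[{"hand":8,"offset":[0,-0.3,-4],"yaw":0},{"hand":8,"offset":[0,0,0],"yaw":0}]'; python3 -m inch '[{"hand":8,"offset":[0,0,-3],"yaw":0},{"hand":8,"offset":[0,0,0],"yaw":0}]'
```

```text
t: 6.5
eef_pos: [572.1, 148.8, 44.0]
eef_rot: [[0.973, 0.012, 0.231], [-0.231, 0.008, 0.973], [0.01, -1.0, 0.01]]
wrist_force: [-0.3, 0.3, -0.6]
gripper_width: 15.8
t: 6.7
eef_pos: [572.1, 148.8, 40.7]
eef_rot: [[0.973, 0.012, 0.231], [-0.231, 0.008, 0.973], [0.01, -1.0, 0.01]]
wrist_force: [0.5, 0.2, -1.2]
gripper_width: 15.8
```

```bash
python3 -m inch '[{"hand":8,"offset":[-0.1,0,-1.5],"yaw":0},{"hand":8,"offset":[0,0,0],"yaw":0}]'; python3 -m inch '[{"hand":8,"offset":[0,0,-1],"yaw":0},{"hand":8,"offset":[0,0,0],"yaw":0}]'
```

```text
t: 6.9
eef_pos: [572.0, 148.8, 39.0]
eef_rot: [[0.973, 0.012, 0.231], [-0.231, 0.008, 0.973], [0.01, -1.0, 0.01]]
wrist_force: [0.2, -0.3, -1.0]
gripper_width: 15.7
t: 7.1
eef_pos: [572.1, 148.8, 38.0]
eef_rot: [[0.973, 0.012, 0.231], [-0.231, 0.008, 0.973], [0.01, -1.0, 0.01]]
wrist_force: [0.2, 0.4, -1.5]
gripper_width: 15.7
```

```bash
python3 -m inch '[{"hand":8,"offset":[0,0,-0.7],"yaw":0},{"hand":8,"offset":[0,0,0],"yaw":0}]'; python3 -m inch '[{"hand":8,"offset":[0,0,-0.6],"yaw":0},{"hand":8,"offset":[0,0,0],"yaw":0}]'
```

```text
t: 7.3
eef_pos: [572.4, 148.9, 37.7]
eef_rot: [[0.973, 0.012, 0.231], [-0.231, 0.008, 0.973], [0.01, -1.0, 0.01]]
wrist_force: [0.2, 0.7, -0.9]
gripper_width: 15.7
t: 7.5
eef_pos: [572.6, 148.9, 37.7]
eef_rot: [[0.973, 0.013, 0.231], [-0.231, 0.008, 0.973], [0.011, -1.0, 0.011]]
wrist_force: [-0.8, 0.4, -1.2]
gripper_width: 15.9
```

```bash
python3 -m inch '[{"hand":8,"offset":[-0.5,0,-1.5],"yaw":0},{"hand":8,"offset":[0,0,0],"yaw":0}]'
```

```text
t: 7.7
eef_pos: [573.3, 149.1, 37.8]
eef_rot: [[0.973, 0.014, 0.231], [-0.231, 0.008, 0.973], [0.012, -1.0, 0.011]]
wrist_force: [0.5, -0.0, -0.7]
gripper_width: 16.2
```

It stopped at z = 37.7, the expected height for the block seated on the nest (predicted 37.6). I'll release it.

```bash
python3 -m inch '[{"hand":20,"offset":[0,0,0],"yaw":0},{"hand":30,"offset":[0,0,0],"yaw":0},{"hand":40,"offset":[0,0,0],"yaw":0},{"hand":40,"offset":[0,0,0],"yaw":0}]'
python3 - <<'E'
from h import *
from cell import env
m=env.camera_model("wrist")
im=env.grab_frame("wrist");cv2.imwrite("pics/w7.png",cv2.cvtColor(im,cv2.COLOR_RGB2BGR))
np.save("m7.npy",m,allow_pickle=True)
crop("pics/w7.png","pics/w7c.png",130,120,200,150,4)
E
```

```text
t: 8.1
eef_pos: [573.4, 149.1, 37.5]
eef_rot: [[0.973, 0.015, 0.231], [-0.231, 0.008, 0.973], [0.013, -1.0, 0.011]]
wrist_force: [0.5, 0.2, -1.0]
gripper_width: 39.4
```

View pics/w7c.png

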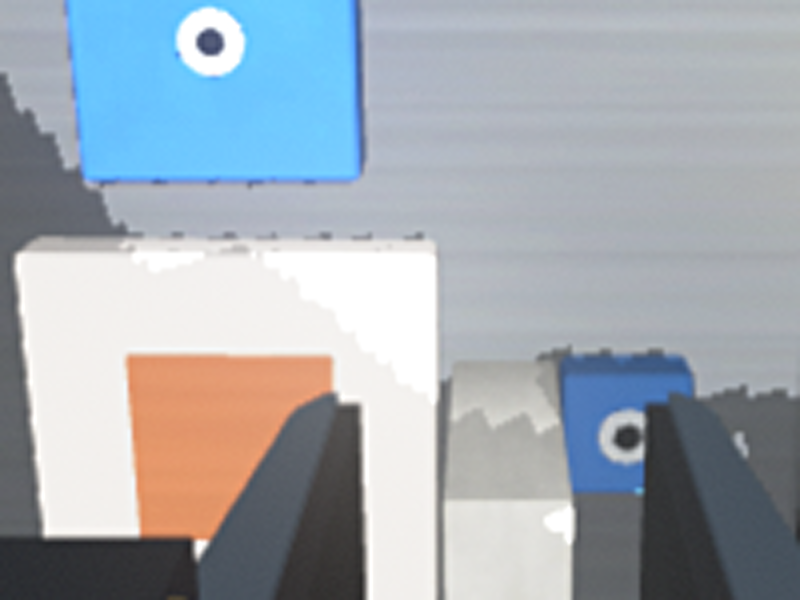

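```bash
python3 - <<'E'
from rel import *
m=np.load("m7.npy",allow_pickle=True).item()
f=lambda p:np.array(p)/4+[129.6,119.6]
for n,p,z in[("stopTL",(563,372),22),("stopTR",(693,372),22),("stopc",(626,437),22),("s34",(209,42),22),("tileTR",(437,255),27),("tileR",(440,380),27),("tileTL",(17,255),27),
 ("blk bl",(454,362),12),("blk br",(557,362),12),("blk tl",(445,498),62),("blk tr",(572,498),62)]:
    print(n,rel(m,f(p),z))
E
```

```text
stopTL [-10.4  50.2]
stopTR [-10.3  69.8]
stopc [ 0.3 60. ]
s34 [-59.4   0.4]
tileTR [-30.1  31.8]
tileR [-11.1  31.9]
tileTL [-30.2 -27.6]
blk bl [-8.3 33.6]
blk br [-8.3 49.9]
blk tl [-9.2 33.7]
blk tr [-9.1 49.2]
```

The spacer stands upright between y' = 33.6 and 49.6, inside the gap (31.8–50.2), and is within 1 mm of the stop's middle. Now I'll lift off vertically.

```bash
python3 -m inch '[{"hand":60,"offset":[0,0,10],"yaw":0},{"hand":60,"offset":[0,0,20],"yaw":0},{"hand":60,"offset":[0,0,25],"yaw":0},{"hand":60,"offset":[0,0,20],"yaw":0},{"hand":60,"offset":[0,0,0],"yaw":0}]'
```

```text
t: 8.65
eef_pos: [572.7, 149.0, 116.8]
eef_rot: [[0.973, 0.014, 0.231], [-0.231, 0.008, 0.973], [0.011, -1.0, 0.011]]
wrist_force: [-0.5, 0.6, -0.6]
gripper_width: 59.9
```

```bash
python3 -m inch '[{"hand":0,"offset":[-6,-20,0],"yaw":0},{"hand":0,"offset":[-5.6,-19,0],"yaw":0},{"hand":0,"offset":[0,0,0],"yaw":0},{"hand":0,"offset":[0,0,0],"yaw":0},{"hand":0,"offset":[0,0,0],"yaw":0},{"hand":0,"offset":[0,0,0],"yaw":0}]'
python3 - <<'E'
from h import *
from cell import env
m=env.camera_model("wrist")
im=env.grab_frame("wrist");cv2.imwrite("pics/w8.png",cv2.cvtColor(im,cv2.COLOR_RGB2BGR))
np.save("m8.npy",m,allow_pickle=True)
E
```

```text
t: 9.25
eef_pos: [560.9, 110.3, 116.6]
eef_rot: [[0.973, 0.015, 0.23], [-0.23, 0.008, 0.973], [0.012, -1.0, 0.011]]
wrist_force: [0.0, -0.8, 0.7]
gripper_width: 15.2
```

View pics/w8.png

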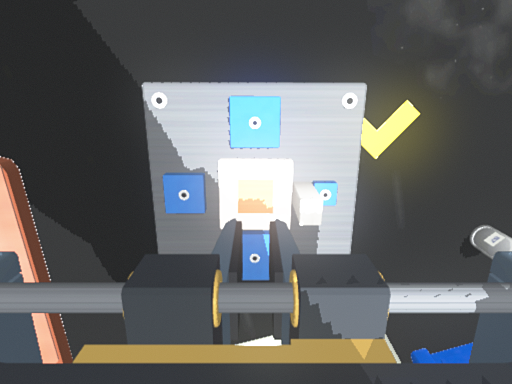

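```bash
python3 -m inch '[{"hand":0,"offset":[0,0,0],"yaw":0},{"hand":0,"offset":[0,0,0],"yaw":0},{"hand":0,"offset":[0,0,-15],"yaw":0},{"hand":0,"offset":[0,0,-15],"yaw":0},{"hand":0,"offset":[0,0,0],"yaw":0}]'
```

```text
t: 9.8
eef_pos: [560.8, 111.2, 83.7]
eef_rot: [[0.973, 0.015, 0.229], [-0.229, 0.008, 0.973], [0.012, -1.0, 0.011]]
wrist_force: [-0.2, -0.8, 0.3]
gripper_width: 0.6
```

```bash
python3 -m inch '[{"hand":0,"offset":[0,-1,-12],"yaw":0},{"hand":0,"offset":[0,0,-12],"yaw":0},{"hand":0,"offset":[0,0,-12],"yaw":0},{"hand":0,"offset":[0,0,-5],"yaw":0},{"hand":0,"offset":[0,0,0],"yaw":0}]'
```

```text
t: 10.3
eef_pos: [559.9, 109.8, 37.5]
eef_rot: [[0.973, 0.012, 0.229], [-0.229, 0.008, 0.973], [0.01, -1.0, 0.01]]
wrist_force: [-0.5, -0.2, 0.7]
gripper_width: 0.4
```

```bash
python3 -m inch '[{"hand":0,"offset":[1.2,0.4,-4],"yaw":0},{"hand":0,"offset":[0,0,-3],"yaw":0},{"hand":0,"offset":[0,0,0],"yaw":0}]'
python3 - <<'E'
from h import *
from cell import env
for n in("wrist","scene","side"):
    m=env.camera_model(n)
    im=env.grab_frame(n);cv2.imwrite(f"pics/{n}9.png",cv2.cvtColor(im,cv2.COLOR_RGB2BGR))
    np.save(f"m9{n}.npy",m,allow_pickle=True)
a=cv2.resize(cv2.imread("pics/scene9.png")[130:230,190:300],None,fx=3.6,fy=3.6,interpolation=2)
b=cv2.resize(cv2.imread("pics/side9.png")[150:250,175:285],None,fx=3.6,fy=3.6,interpolation=2)
cv2.imwrite("pics/sd9.png",np.hstack([a,b]))
E
```

```text
t: 10.6
eef_pos: [561.7, 110.4, 30.4]
eef_rot: [[0.973, 0.013, 0.229], [-0.229, 0.008, 0.973], [0.011, -1.0, 0.011]]
wrist_force: [0.3, 0.3, -0.1]
gripper_width: 0.1
```

View pics/sd9.png

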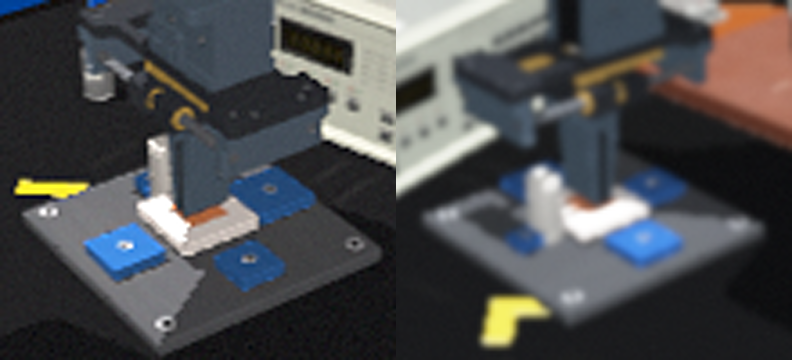

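View pics/wrist9.png

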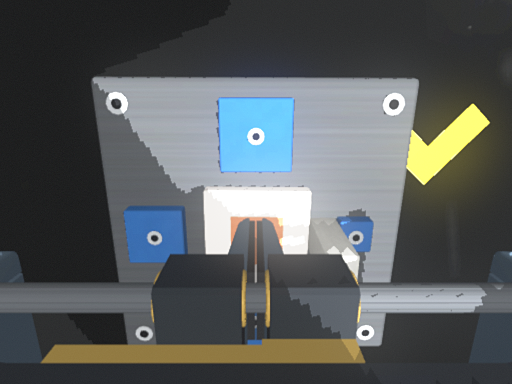

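```bash
python3 -m inch '[{"hand":0,"offset":[-0.3,0,-3],"yaw":0},{"hand":0,"offset":[0,0,-2],"yaw":0}]'; python3 -m inch '[{"hand":0,"offset":[0,0,-2],"yaw":0}]';
```

```text
t: 10.95
eef_pos: [562.0, 110.4, 26.2]
eef_rot: [[0.973, 0.014, 0.229], [-0.229, 0.008, 0.973], [0.012, -1.0, 0.011]]
wrist_force: [-1.1, -0.4, 4.3]
gripper_width: 0.2
t: 11.05
eef_pos: [561.9, 110.4, 24.2]
eef_rot: [[0.973, 0.014, 0.229], [-0.229, 0.008, 0.973], [0.012, -1.0, 0.011]]
wrist_force: [-1.6, 0.8, 5.8]
gripper_width: 0.4
```

```bash
python3 -m inch '[{"hand":0,"offset":[-0.3,0,-2],"yaw":0}]'; python3 -m inch '[{"hand":0,"offset":[-0.2,0,-1],"yaw":0}]'; python3 -m inch '[{"hand":0,"offset":[-0.2,0,-1],"yaw":0}]'
```

```text
t: 11.15
eef_pos: [561.9, 110.5, 22.3]
eef_rot: [[0.973, 0.015, 0.229], [-0.229, 0.008, 0.973], [0.012, -1.0, 0.011]]
wrist_force: [0.4, -0.9, 13.5]
gripper_width: 0.7
t: 11.25
eef_pos: [562.0, 110.4, 22.2]
eef_rot: [[0.973, 0.015, 0.229], [-0.229, 0.008, 0.973], [0.012, -1.0, 0.011]]
wrist_force: [-11.8, -3.5, 38.5]
gripper_width: 0.4
t: 11.35
eef_pos: [562.0, 110.4, 22.2]
eef_rot: [[0.973, 0.014, 0.229], [-0.229, 0.008, 0.973], [0.012, -1.0, 0.011]]
wrist_force: [-9.2, -3.0, 29.8]
gripper_width: 0.1
```

```bash
python3 -m inch '[{"hand":0,"offset":[0,0,-0.6],"yaw":0}]'; python3 - <<'E'
from h import *
from cell import env
for n in("wrist","scene","side"):
    m=env.camera_model(n)
    im=env.grab_frame(n);cv2.imwrite(f"pics/{n}10.png",cv2.cvtColor(im,cv2.COLOR_RGB2BGR))
    np.save(f"m10{n}.npy",m,allow_pickle=True); s=env.sense();print(s['t'],s['eef_pos'],s['wrist_force'])
a=cv2.resize(cv2.imread("pics/scene10.png")[130:230,190:300],None,fx=3.6,fy=3.6,interpolation=2)
b=cv2.resize(cv2.imread("pics/side10.png")[150:250,175:285],None,fx=3.6,fy=3.6,interpolation=2)
cv2.imwrite("pics/sd10.png",np.hstack([a,b]))
crop("pics/wrist10.png","pics/w10c.png",100,130,300,150,2.6)
E
```

```text
t: 11.45
eef_pos: [562.0, 110.4, 22.3]
eef_rot: [[0.973, 0.014, 0.229], [-0.229, 0.008, 0.973], [0.011, -1.0, 0.011]]
wrist_force: [-5.6, -0.7, 11.4]
gripper_width: 0.5
11.5 [562.00581508 110.42154783  22.29318499] [-6.51237027 -1.46195751 19.04431766]
11.55 [561.99656729 110.42926717  22.30823587] [-6.39024744 -1.3080394  18.00949781]
11.6 [561.99736682 110.44195862  22.28241087] [-5.81948393 -0.63849202 18.40651996]
```

View pics/sd10.png

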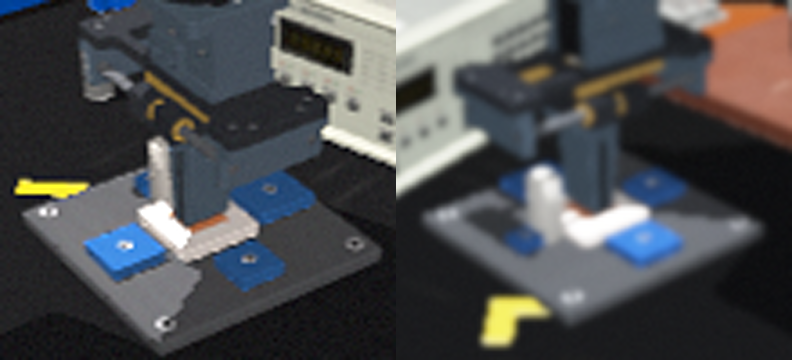

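View pics/w10c.png

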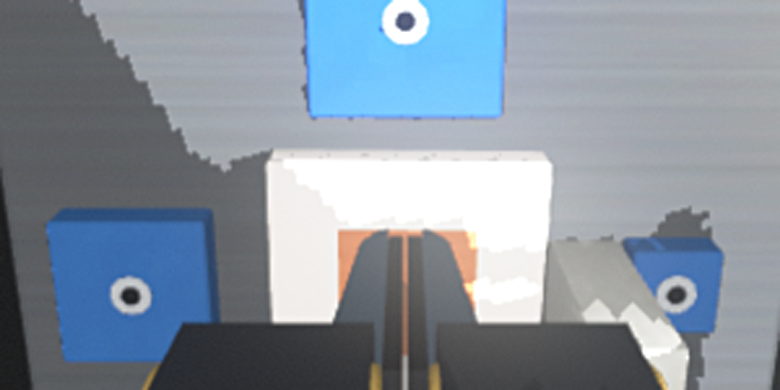

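```bash
python3 - <<'E'
from cell import env
print(env.finish_job()); s=env.sense();print(s['t'],s['eef_pos'],s['wrist_force'])
E
```

```text
the job is handed in; nothing more can be done
None
the job is handed in; nothing more can be done
```

I stood the spacer upright in the gap at the 20 mm stop and let go of it. I then pressed the tile flat with closed fingers and handed the job in at about 11.6 s while still pressing.

**Spacer:** after release the wrist camera put it between 33.6 and 49.6 mm from the nest's middle. The measured gap was 31.8 to 50.2 mm, so it stood clear of the tile with only about 0.5 mm to the stop. It was about 1 mm off the middle of the stop. The final pictures show it still upright.

**Tile:** the fingers stopped at z = 22.2–22.3 mm against the target of 22. The force rose sharply there, from 13.5 to 38.5 N, so the tile had bottomed out. I then eased off, and it held at about 18 N against the 9 N the spring needs, still at z = 22.3 mm.

**Not ideal:**
- The tool had drifted to about 0.9° of tilt by the end.
- The press carried about 6 N of sideways force.
- The press peaked near 40 N total at the wrist for one reading, through the fingertips.
- The small last steps down with the spacer showed no clear contact force. I judged it seated by its height and the tool no longer going down.

The vial, the weight and the resistor box were not touched.

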